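# Put the glue scraper away in the leaning slot under the shelf

## Task

The orange-handled glue scraper has dried: lift it out of the dark drying block and slide its blade down into the leaning slot of the plywood rack, in under the rack's low shelf, until it is fully home. Keep hold of it until the blade is all but at the bottom, do not just drop it in, then let go and leave it there; do not disturb the glue bottle, sanding block, handscrew clamp or offcut.

Things in the scene. Friction and masses are not known exactly. Their poses are not given: they have to be found in the camera images.
- scraper: Loose glue scraper, 198 mm long, 0.16 kg. Origin: centre of the blade's lower edge; z up the tool to the handle end, y along blade width, x thickness. Steel blade 70 (y) x 4 (x), z 0-95 mm; brass collar 36 x 16, z 89-101; orange handle 30 (y) x 22 (x), black end cap, z 101-198. Both faces alike, either way round will do. Starts upright in the drying block, lowest 45 mm inside.
- dry_block: Fixed dark wood drying block, 90 (x) x 120 (y) x 60 (z) mm, origin at the centre of its underside. An upright slot, 7 (x) x 76 (y) mm and 45 mm deep, opens at the centre of its top.
- rack: Fixed plywood rack, open front at its -x, z up. Origin on the bench straight below the slot mouth. Base x -60 to 130, y -75 to 75, z 0-14 mm, carrying the leaning slotted block (slot). A shelf overhangs that: x 12 to 130, y -75 to 75, z 185-200 mm, with a tin and a carton fixed on it (to z 245, x 70-120). Rear posts x 97-127.
- slot: Fixed pale wood block with the target slot. Origin: centre of the slot mouth, 100 mm above the bench. z points out of the slot, leaning 28 degrees from vertical to the rack's front (-x); the blade goes in along -z. Slot 9 (x) x 78 (y) mm, 75 deep (flat floor at z -75), 3 mm chamfer. Block 45 (x) x 106 (y), z -85 to 0. Home: blade edge on the slot floor, handle leaning out to the front.
- glue_bottle: Bystander: yellow glue bottle, 62 mm diameter, 190 mm tall, upright; origin at the centre of its underside.
- sanding_block: Bystander: cork sanding block 70 x 50 x 32 mm; origin at the centre of its underside.
- handscrew: Bystander: wooden handscrew clamp lying flat, jaws 190 mm long (x), about 320 mm over its two handles (y), 36 mm high; origin at the centre of its underside.
- offcut: Bystander: plywood offcut 160 (x) x 70 (y) x 36 mm; origin at the centre of its underside.
Mind the look-alikes: they are no part of the job. There is more than one size of the rack; the one meant has the size given above.

How it is judged:
On the way:
1. the scraper is led down the slot in the gripper: still held when its blade edge is 60 mm or more below the mouth (z of scraper in the frame of slot below -0.06 m and x of scraper in the frame of slot between -0.006 and 0.006 m and y of scraper in the frame of slot between -0.008 and 0.008 m and contact force between the fingers and scraper above 1 N), for 0.1 s.
At the end, for the whole second after the job is handed in: The scraper is at rest in the leaning slot of the rack, blade edge within 6 mm of the slot floor (at least 69 mm below the mouth), in line with the slot within 0.12 rad (z of scraper in the frame of slot below -0.069 m and x of scraper in the frame of slot between -0.006 and 0.006 m and y of scraper in the frame of slot between -0.008 and 0.008 m and angle between the z axis of scraper and the z axis of slot, either way round below 0.12 rad and linear speed of scraper below 0.02 m/s); the robot touches nothing.
It fails at once if the glue bottle is shifted or knocked over (moved more than 30 mm) (distance of glue_bottle from where it was at the start of the episode above 0.03 m).
It fails at once if the sanding block is shifted or knocked over (moved more than 30 mm) (distance of sanding_block from where it was at the start of the episode above 0.03 m).
It fails at once if the handscrew is shifted or knocked over (moved more than 30 mm) (distance of handscrew from where it was at the start of the episode above 0.03 m).
It fails at once if the offcut is shifted or knocked over (moved more than 30 mm) (distance of offcut from where it was at the start of the episode above 0.03 m).
It also fails if it takes over 53 s, if anything falls off the work surface, if the arm or the gripper's body presses on something with over 40 N, if the wrist force passes 120 N, or if a joint passes its speed limit or range.

## Robot

A 7-joint arm with a two-finger parallel gripper is mounted at the origin on the work surface. World frame = base frame: x ahead of the robot, y to its left, z up, the work surface at z = 0. Lengths are in m, angles in rad, forces in N, time in s.
With the tool pointing down it reaches from about 0.425 to 0.925 m from the base axis. Payload 6.8 kg.
Tool frame: the origin (TCP) lies at the very end of the fingers, on their centre line; the grasp point (between the pads) lies 19 mm behind it; y points along the fingers, x is the direction in which the jaws open and shut, and the axes are right-handed (so a half turn about y gives the same grasp; the last joint's range is limited). The gripper opens to 85 mm and grips with 20 to 120 N. Pads are 22 mm wide; open, the fingers measure 114 mm over their backs; the gripper's body (76 mm by 85 mm) begins 54 mm behind the grasp point. The pads swing forward as they close: fully open they stand 13 mm farther back than shut.
Start: joints at [1.02, 0.477, 0.022, 1.555, -0.011, 1.109, -0.083], TCP at [0.289, -0.61, 0.192] pointing down, gripper open.
Joint ranges: [-2.96, 2.96], [-0.34, 2.1], [-1.41, 1.46], [0.24, 2.44], [-1.37, 4.51], [0.17, 1.92], [-2.96, 2.96]. Speed limits (rad/s): [2.39, 2.39, 3.14, 3.14, 3.14, 3.14, 3.14].

## Interface

Orientations are given as a unit quaternion [w, x, y, z].
In Python, from station import bot, optics gives the robot as it stands. The module is installed in compiled form; this text tells all that it offers.
- The arm moves only by the shell command python3 -m handwheel 'ROWS' [FORCE]. ROWS is text: rows parted by semicolons, each of 5 numbers parted by spaces: the opening, from -1 (shut) to 1 (fully open), then the shift along the tool's x, y, z in m, then the turn about the tool's y in degrees. A call has exactly 10 rows; each row shifts and turns the commanded pose from where the row before left it, along the tool's axes as they then stand; what a row does not reach is not made up. A row lasts 1/12 s, in which the tool goes at most 41.7 mm and 7.16 degrees, less where a joint would pass 70% of its speed; a pose out of reach is approached as far as the arm can. A call with a gripper value outside its range is refused whole. The fingers move at their own pace and stop on an object; FORCE is the grip in N (left out, the last holds). Time passes only in rows, so rows that do not move let the fingers close, or fill a call up. It gives the time, the measured TCP pose, the force and the opening at its end, in the units of the state.
- bot.get_obs(): the state, without advancing time (a new reading comes with each control period).
- optics.read_camera(name): name is "side" or "top"; returns a dict with "frame" (400x640x3 uint8, red, green, blue), "depth" (400x640 float32, m along the optical axis (not along the pixel's ray), 0 where there is no reading), "mtx" (3x3 intrinsics, pixels), "rvec" (rotation vector, rad) and "tvec" (3), from world to camera coordinates, as OpenCV has them. Camera axes: x right, y down, z forward; pixel columns grow to the right and rows downward; lengths in m; the calibration is good to about 2 mm. A picture is of the moment at which its call begins.
- bot.hand_in(): hands the job in, once; it reports no verdict.
The state is a dict: "t": time; "q": joint angles; "joint_vel": joint speeds; "joint_torque": joint torques, N m; "eef_pos": TCP position; "tool_rot": TCP orientation; "contact_force": force on the tool from outside, world axes, zero at the start; "torque": the same for the moment, N m; "gripper_width": opening from 0.0 (shut) to 1.0 (fully open).
Only numpy, scipy, OpenCV 4.12 (cv2) and the standard library are available. Lean on these libraries where they do the work, as an engineer would, in place of code of your own. Each camera call takes 0.05 s, during which the arm holds its last target. There are 200 camera calls.

## Working session

There is one attempt and no reset: what is moved stays moved. The work goes in short steps, Python scripts to look and compute and a shell command to move; the robot and the scene stay as the last step left them, time stands still between calls to the robot, and variables do not carry over. Pictures are saved under pics/ and viewed, about 8 in all and at most 12, crops included, and the job is handed in when it is done.

```bash
mkdir -p pics; cat > h.py <<'E'
import numpy as np,cv2
from station import bot,optics
from scipy.spatial.transform import Rotation as R
def cap(n):
    c=optics.read_camera(n); np.savez(''+n+'.npz',**c); return c
def load(n): return dict(np.load(''+n+'.npz'))
def cloud(c):
    h,w=c['depth'].shape; u,v=np.meshgrid(np.arange(w),np.arange(h)); K=c['mtx']; d=c['depth']
    p=np.stack([(u-K[0,2])/K[0,0]*d,(v-K[1,2])/K[1,1]*d,d],-1)
    M=cv2.Rodrigues(c['rvec'])[0]; P=(p-c['tvec'].ravel())@M; P[d==0]=np.nan; return P
def save(img,f): cv2.imwrite('pics/'+f,img[...,::-1])
E
python3 - <<'E'
from h import *
for n in('side','top'):
    c=cap(n); save(c['frame'],n+'1.png'); print(n,c['mtx'].tolist(),c['rvec'].ravel(),c['tvec'].ravel())
o=bot.get_obs(); print(o)
print(R.from_quat(np.roll(o['tool_rot'],-1)).as_matrix())
E
```

```text
side [[454.1100819129319, 0.0, 323.4299460054383], [0.0, 454.1100819129319, 199.12263194909565], [0.0, 0.0, 1.0]] [ 0.63663857 -2.74293316  0.98019133] [0.51626066 0.24988697 1.15821789]
top [[498.73518403711296, 0.0, 323.58368362522344], [0.0, 498.73518403711296, 211.5022246094165], [0.0, 0.0, 1.0]] [ 2.16586139 -2.18375875  0.04331192] [0.0256851  0.54959109 1.42068903]
{'t': 0.1, 'q': array([ 1.01991631,  0.47768054,  0.02235142,  1.55632707, -0.01149884,
        1.1093375 , -0.08312074]), 'joint_vel': array([-4.90452751e-04, -2.91643684e-03,  6.96972401e-04, -2.77728845e-03,
        5.61448337e-04,  1.31461122e-03, -3.83527076e-05]), 'joint_torque': array([ 5.31444573e-03, -5.97754383e+01,  1.61451146e+00, -2.81951398e+01,
        1.29034903e-02,  5.04388139e-03, -1.83614821e-05]), 'eef_pos': array([ 0.28893147, -0.60937687,  0.19095869]), 'tool_rot': array([ 0.59785757, -0.5973182 ,  0.37851277, -0.37749885]), 'contact_force': array([0.8567437 , 0.08226611, 0.46771247]), 'torque': array([ 0.01272998, -0.01971956, -0.00945325]), 'gripper_width': 1.0027131423384077}
[[ 4.28445413e-01 -8.04041570e-04  9.03567309e-01]
 [-9.03566215e-01  1.41118068e-03  4.28446150e-01]
 [-1.61958525e-03 -9.99998681e-01 -1.21890909e-04]]
```

View pics/side1.png

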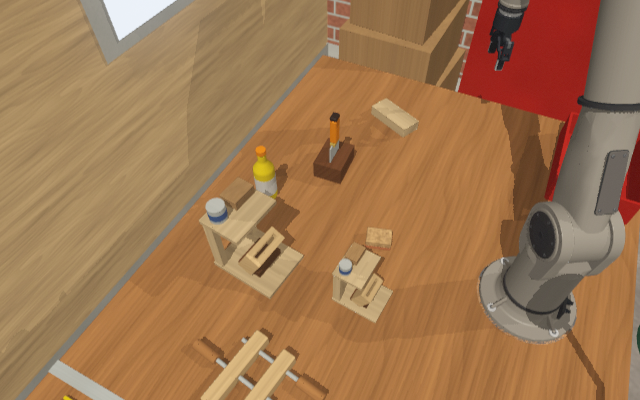

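View pics/top1.png

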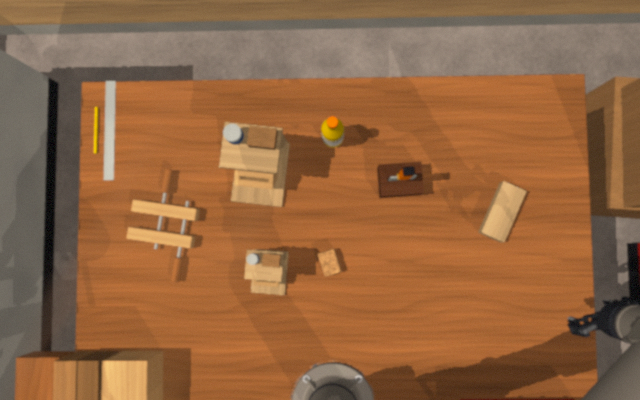

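Candidates. Racks: large at top-view (255,165) and small at (267,272). Scraper: only one, orange, in the dark block at top-view (402,176), side (335,130). I'll measure the sizes by depth.

```bash
python3 - <<'E'
from h import *
for n in('side','top'):
    c=load(n); P=cloud(c); f=c['frame'].astype(int)
    hsv=cv2.cvtColor(c['frame'],cv2.COLOR_RGB2HSV)
    g=np.isfinite(P[...,0])
    def box(m,name):
        q=P[m]
        if len(q)<5: print(n,name,len(q));return
        r=cv2.minAreaRect(q[:,:2].astype(np.float32)*1000)
        print(n,name,len(q),'rect',np.round(r[0]),np.round(r[1]),round(r[2],1),'z',np.round(np.percentile(q[:,2],[2,50,98]),3),'x',np.round([q[:,0].min(),q[:,0].max()],3),'y',np.round([q[:,1].min(),q[:,1].max()],3))
    z=P[...,2]
    lab,_=0,0
    for lo,hi,nm in((.006,.022,'base'),(.045,.07,'z60'),(.19,.206,'shelf'),(.105,.17,'mid'),(.17,.24,'hi'),(.07,.106,'z70-106')):
        m=(g&(z>lo)&(z<hi)&(P[...,0]>.3)&(P[...,0]<1.2)).astype(np.uint8)
        k,l,s,ce=cv2.connectedComponentsWithStats(m)
        for i in range(1,k):
            if s[i,4]>40: box(l==i,nm+str(np.round(ce[i])))
    if n=='top':
        for (u,v) in((255,180),(255,160),(270,195),(262,138),(402,176),(408,172)): print(u,v,P[v,u])
im=load('top')['frame']; a=cv2.resize(im[105:215,210:440],None,fx=3.4,fy=3.4,interpolation=cv2.INTER_CUBIC)
im=load('side')['frame']; b=cv2.resize(im[100:300,190:370],None,fx=3,fy=3,interpolation=cv2.INTER_CUBIC)
save(a,'topc.png'); save(b,'sidec.png')
E
```

```text
side base[397.  14.] 332 rect [  753. -1178.] [466. 226.] 30.7 z [0.006 0.014 0.022] x [0.611 1.006] y [-1.394 -1.115]
side base[485.  20.] 59 rect [  417. -1272.] [26. 68.] 83.0 z [0.007 0.015 0.021] x [0.384 0.45 ] y [-1.286 -1.258]
side base[394. 125.] 169 rect [ 545. -455.] [ 66. 174.] 87.7 z [0.006 0.014 0.021] x [0.457 0.63 ] y [-0.491 -0.42 ]
side base[333. 174.] 137 rect [ 606. -177.] [147.  72.] 57.1 z [0.006 0.015 0.022] x [0.588 0.675] y [-0.258 -0.131]
side base[261. 265.] 2171 rect [667. 208.] [151. 191.] 82.9 z [0.008 0.014 0.019] x [0.565 0.77 ] y [0.127 0.293]
side base[378. 246.] 88 rect [396.  31.] [69.  7.] 14.3 z [0.006 0.014 0.021] x [0.363 0.43 ] y [0.019 0.042]
side base[365. 302.] 889 rect [376. 182.] [100. 124.] 84.6 z [0.006 0.009 0.018] x [0.31  0.442] y [0.135 0.237]
side base[256. 359.] 116 rect [523. 446.] [102.  25.] 81.6 z [0.007 0.017 0.022] x [0.508 0.542] y [0.394 0.496]
side base[284. 379.] 95 rect [440. 455.] [97. 30.] 81.3 z [0.007 0.017 0.022] x [0.424 0.462] y [0.405 0.501]
side base[230. 389.] 66 rect [546. 524.] [54.  5.] 77.6 z [0.006 0.014 
[... 4339 characters left out ...]
49.] 2464 rect [705. 203.] [151. 119.] 83.2 z [0.193 0.2   0.233] x [0.637 0.771] y [0.122 0.284]
top hi[407. 172.] 135 rect [ 638. -197.] [22. 30.] 3.9 z [0.173 0.21  0.216] x [0.626 0.65 ] y [-0.212 -0.182]
top z70-106[333. 139.] 59 rect [750.  -8.] [22. 59.] 5.6 z [0.071 0.09  0.105] x [0.74  0.764] y [-0.036  0.022]
top z70-106[254. 181.] 497 rect [635. 210.] [106.  43.] 84.4 z [0.076 0.094 0.105] x [0.609 0.658] y [0.157 0.264]
255 180 [0.63443212 0.20878191 0.08684214]
255 160 [0.67081962 0.19023523 0.19994085]
270 195 [0.59966397 0.17693516 0.0136423 ]
262 138 [0.7209079  0.16794506 0.22940257]
402 176 [ 0.6278564  -0.18424634  0.18384271]
408 172 [ 0.63406877 -0.19580202  0.21087885]
```

View pics/topc.png

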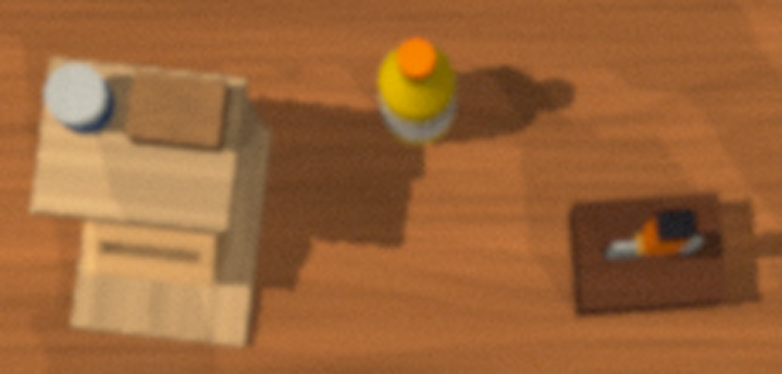

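View pics/sidec.png

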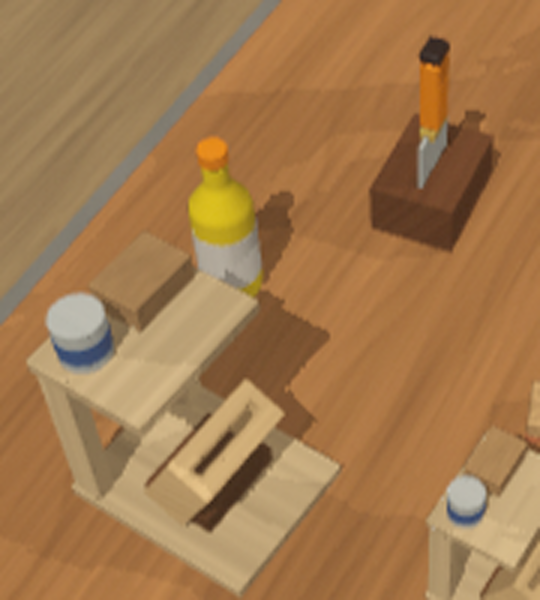

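The large rack matches: base 190x151, shelf 120x151 at z 0.2, yaw about -7°, slot mouth about (0.633, 0.212, 0.100). Its crop is the top picture, left; the small rack's base is 120x100. The scraper handle is at (0.637, -0.196), yaw about 3.5°, top at 0.213. The tool can only yaw, so I'll grip across the handle's y sides. I'll then pivot the scraper in the grip against the drying slot's lip to get the 28° lean.

```bash
python3 -m handwheel '1 0 -0.02 0 5.5;1 0 -0.02 0 5.5;1 0 -0.02 0 5.5;1 0 -0.02 0 5.5;1 -0.0244 0 0.0233 0;1 -0.0244 0 0.0233 0;1 -0.0244 0 0.0233 0;1 -0.0244 0 0.0233 0;1 -0.0244 0 0.0233 0;1 -0.0244 0 0.0233 0' 30
python3 -m handwheel '1 -0.0244 0 0.0233 0;1 -0.0244 0 0.0233 0;1 -0.0244 0 0.0233 0;1 -0.0244 0 0.0233 0;1 -0.0244 0 0.0233 0;1 -0.0244 0 0.0233 0;1 -0.0244 0 0.0233 0;1 -0.0244 0 0.0233 0;1 -0.0244 0 0.0233 0;1 -0.0244 0 0.0233 0'
cat >> h.py <<'E'
def tool():
    o=bot.get_obs(); M=R.from_quat(np.roll(o['tool_rot'],-1)).as_matrix(); return o,M
def goto(tgt,yaw_z):
    o,M=tool(); a=np.degrees(np.arctan2(M[1,2],M[0,2])); d=np.array(tgt)-o['eef_pos']
    print('t',round(o['t'],2),'tcp',o['eef_pos'].round(4),'yaw',a.round(2),'turn',round(a-yaw_z,2),'shift now-axes',(M.T@d).round(4),'F',o['contact_force'].round(1),'w',round(o['gripper_width'],3))
def near(c,ctr,r=.2,zmin=.03):
    P=cloud(c); q=P.reshape(-1,3); i=np.isfinite(q[:,0])&(np.hypot(q[:,0]-ctr[0],q[:,1]-ctr[1])<r)&(q[:,2]>zmin)
    return q[i],c['frame'].reshape(-1,3)[i]
E
python3 - <<'E'
from h import *
goto([.637,-.196,.161],3.5)
c=cap('side'); im=c['frame']
save(cv2.resize(im[40:220,250:430],None,fx=3.2,fy=3.2,interpolation=cv2.INTER_CUBIC),'s2.png')
E
```

```text
t: 0.93
eef_pos: [0.4208, -0.454, 0.2714]
tool_rot: [-0.514, 0.514, -0.485, 0.485]
contact_force: [-0.2, 0.0, -0.2]
gripper_width: 1.0
t: 1.77
eef_pos: [0.639, -0.1968, 0.2713]
tool_rot: [-0.514, 0.515, -0.485, 0.485]
contact_force: [0.5, -0.6, -0.3]
gripper_width: 1.0
t 1.77 tcp [ 0.639  -0.1968  0.2713] yaw 3.37 turn -0.13 shift now-axes [-0.0009  0.1103 -0.0018] F [ 0.5 -0.6 -0.3] w 1.0
```

View pics/s2.png

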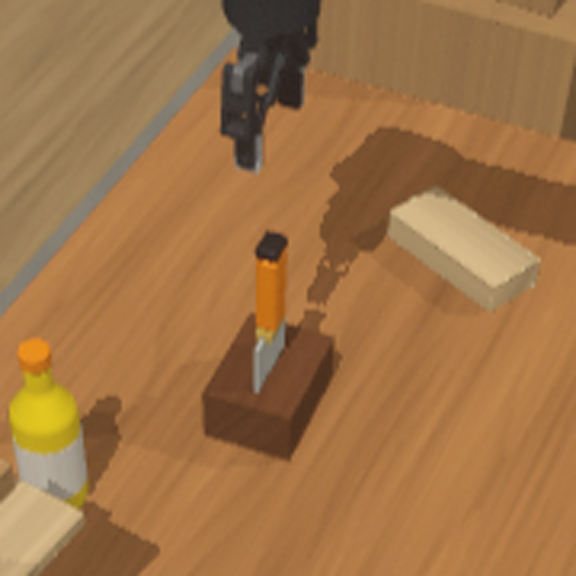

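The gripper is above the handle (crop 270,240), fingers straddling it along y, with the path clear. I'll descend and grip.

```bash
python3 -m handwheel '1 -0.001 0.02 -0.002 0;1 0 0.02 0 0;1 0 0.02 0 0;1 0 0.02 0 0;1 0 0.02 0 0;1 0 0.01 0 0;1 0 0 0 0;-1 0 0 0 0;-1 0 0 0 0;-1 0 0 0 0' 30
python3 -m handwheel '-1 0 0 0 0;-1 0 0 0 0;-1 0 0 0 0;-1 0 0 0 0;-1 0 0 0 0;-1 0 0 0 0;-1 0 -0.005 0 0;-1 0 -0.005 0 0;-1 0 -0.005 0 0;-1 0 0 0 0'
python3 - <<'E'
from h import *
goto([.637,-.196,.161],3.5)
c=cap('side'); q,f=near(c,(.637,-.196),.06,.065)
o=(f[:,0]>150)&(f[:,2]<90)
print('orange',o.sum(),q[o].min(0).round(3),q[o].max(0).round(3),q[o].mean(0).round(3))
save(cv2.resize(c['frame'][60:200,270:410],None,fx=4,fy=4,interpolation=cv2.INTER_CUBIC),'s3.png')
E
```

```text
t: 2.65
eef_pos: [0.6374, -0.1977, 0.1634]
tool_rot: [0.515, -0.514, 0.484, -0.486]
contact_force: [0.8, 0.6, -0.1]
gripper_width: 0.607
t: 3.48
eef_pos: [0.6368, -0.1975, 0.1778]
tool_rot: [0.515, -0.514, 0.485, -0.485]
contact_force: [-0.5, 0.5, -0.8]
gripper_width: 0.341
t 3.48 tcp [ 0.6368 -0.1975  0.1778] yaw 3.37 turn -0.13 shift now-axes [-0.0015  0.0168  0.0003] F [-0.5  0.5 -0.8] w 0.341
orange 207 [ 0.624 -0.21   0.12 ] [ 0.645 -0.176  0.217] [ 0.632 -0.187  0.173]
```

View pics/s3.png

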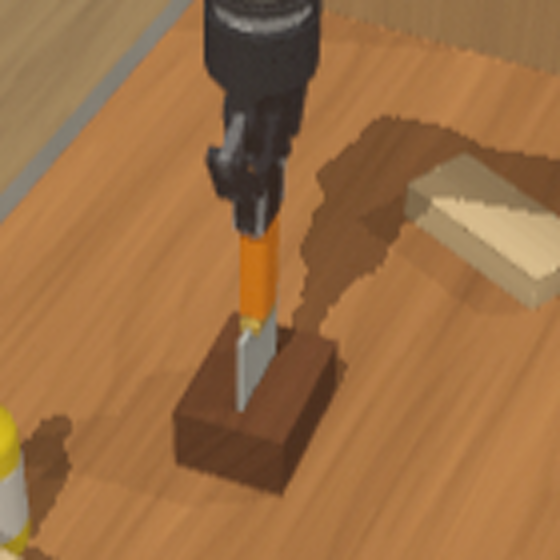

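Gripped (29 mm opening). I'll lift until only about 8 mm stays in the slot, then arc towards -x at low grip force so the scraper pivots on the slot lip.

```bash
python3 -m handwheel '-1 0 -0.006 0 0;-1 0 -0.006 0 0;-1 0 -0.006 0 0;-1 0 -0.004 0 0;-1 0 0 0 0;-1 0 0 0 0;-1 0 0.0002 -0.0099 0;-1 0 0.0002 -0.0099 0;-1 0 0 0 0;-1 0 0 0 0' 20
python3 - <<'E'
from h import *
goto([.637,-.196,.161],3.5)
for n in('side','top'):
    c=cap(n); q,f=near(c,(.625,-.196),.08,.065)
    f=f.astype(int); o=(f[:,0]>150)&(f[:,2]<90); b=(f.min(1)>90)&(q[:,2]<.12)
    for s,nm in((o,'orange'),(b,'blade')):
        p=q[s]; 
        if len(p)>10: print(n,nm,len(p),p.min(0).round(3),p.max(0).round(3),'slope',np.degrees(np.arctan(np.polyfit(p[:,2],p[:,0],1))).round(3)[0])
E
```

```text
t: 4.37
eef_pos: [0.6158, -0.1987, 0.1984]
tool_rot: [-0.514, 0.514, -0.485, 0.485]
contact_force: [0.9, -0.0, -1.9]
gripper_width: 0.343
t 4.37 tcp [ 0.6158 -0.1987  0.1984] yaw 3.34 turn -0.16 shift now-axes [-0.0015  0.0374  0.0214] F [ 0.9 -0.  -1.9] w 0.343
side orange 204 [ 0.604 -0.231  0.117] [ 0.634 -0.175  0.243] slope -7.442
side blade 92 [ 0.625 -0.233  0.066] [ 0.635 -0.159  0.12 ] slope -6.05
```

Pivoting works: lean about 7° with 1 N. I'll continue the arc.

```bash
python3 -m handwheel '-1 0 0.0014 -0.0098 0;-1 0 0.0014 -0.0098 0;-1 0 0.0027 -0.0095 0;-1 0 0.0027 -0.0095 0;-1 0 0.0038 -0.009 0;-1 0 0.0038 -0.009 0;-1 0 0 0 0;-1 0 0 0 0;-1 0 0 0 0;-1 0 0 0 0'
cat > tilt.py <<'E'
from h import *
def tilt(n,ctr,xd,zmin=.065,rmax=.13):
    c=cap(n); q,f=near(c,ctr,rmax,zmin); f=f.astype(int)
    h=cv2.cvtColor(f[None].astype(np.uint8),cv2.COLOR_RGB2HSV)[0].astype(int)
    o=(h[:,0]>6)&(h[:,0]<18)&(h[:,1]>190)&(h[:,2]>130); p=q[o]
    x=p[:,:2]@xd; k=np.polyfit(p[:,2],x,1); r=abs(x-np.polyval(k,p[:,2]))<.012; k=np.polyfit(p[r,2],x[r],1)
    print(n,'orange',r.sum(),p[r].min(0).round(3),p[r].max(0).round(3),'slope',np.degrees(np.arctan(k[0])).round(2)); return c,p[r]
E
python3 - <<'E'
from tilt import *
goto([.637,-.196,.161],3.5)
a=np.radians(3.4)
for n in('side','top'): c,_=tilt(n,(.6,-.196),np.array([np.cos(a),np.sin(a)]))
c=load('side'); save(cv2.resize(c['frame'][60:200,270:410],None,fx=4,fy=4,interpolation=cv2.INTER_CUBIC),'s4.png')
E
```

```text
t: 5.3
eef_pos: [0.5599, -0.2023, 0.1835]
tool_rot: [-0.514, 0.514, -0.485, 0.485]
contact_force: [-1.5, -0.5, 6.3]
gripper_width: 0.34
t 5.3 tcp [ 0.5599 -0.2023  0.1835] yaw 3.34 turn -0.16 shift now-axes [-0.0019  0.0226  0.0773] F [-1.5 -0.5  6.3] w 0.34
side orange 141 [ 0.562 -0.213  0.149] [ 0.604 -0.181  0.224] slope -20.42
top orange 32 [ 0.586 -0.194  0.138] [ 0.606 -0.183  0.193] slope -11.96
```

View pics/s4.png

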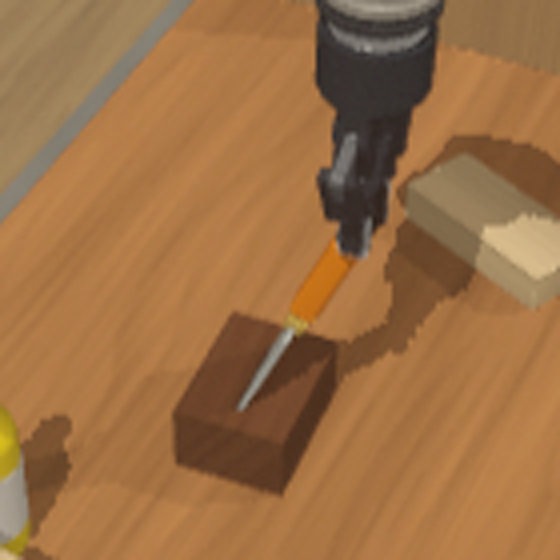

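The scraper leans as planned, blade edge still just in the block slot (240,408). I'll firm up the grip, lift out along the axis, and measure.

```bash
python3 -m handwheel '-1 0 0 0 0;-1 0 0 0 0;-1 0 0 0 0;-1 0 -0.009 -0.005 0;-1 0 -0.018 -0.009 0;-1 0 -0.03 0 0;-1 0 -0.03 0 0;-1 0 -0.03 0 0;-1 0 -0.03 0 0;-1 0 0 0 0' 100
python3 - <<'E'
from tilt import *
goto([.637,-.196,.161],3.5)
o=bot.get_obs(); g=o['eef_pos']+[0,0,.019]
for n in('side','top'):
    c=cap(n); q,f=near(c,(g[0]+.04,g[1]),.1,.12); q=q
    a=np.radians(3.4); xd=np.array([np.cos(a),np.sin(a)]); yd=np.array([-xd[1],xd[0]])
    x=(q[:,:2]-g[:2])@xd; y=(q[:,:2]-g[:2])@yd; z=q[:,2]-g[2]
    m=(z<-.025)&(abs(y)<.045)
    k=np.polyfit(z[m],x[m],1); r=abs(x-np.polyval(k,z))<.012; m&=r; k=np.polyfit(z[m],x[m],1)
    # axial coordinate down the tool
    th=np.arctan(-k[0]); s=x*np.sin(th)-z*np.cos(th)
    print(n,m.sum(),'tilt',np.degrees(th).round(2),'x at grip',k[1].round(4),'lowest s',np.percentile(s[m],[99,99.7]).round(4),s[m].max().round(4))
    b=m&(s>.09); print(' blade: tilt',np.degrees(np.arctan(-np.polyfit(z[b],x[b],1)[0])).round(2),'y',np.percentile(y[b],[1,99]).round(4),'perp',np.median(x[b]*np.cos(th)+z[b]*np.sin(th)).round(4))
    h=m&(s<.06); print(' handle n',h.sum(),'y',np.percentile(y[h],[1,99]).round(4))
    np.savez('o%s'%n,x=x[m],y=y[m],z=z[m])
c=load('side'); g2=c['frame']; save(cv2.resize(g2[20:180,260:440],None,fx=4,fy=4,interpolation=cv2.INTER_CUBIC),'s5.png')
E
```

```text
t: 6.23
eef_pos: [0.5478, -0.2036, 0.336]
tool_rot: [0.516, -0.513, 0.483, -0.488]
contact_force: [0.6, -1.0, -1.1]
gripper_width: 0.314
t 6.23 tcp [ 0.5478 -0.2036  0.336 ] yaw 3.34 turn -0.16 shift now-axes [-0.0029  0.1757  0.0881] F [ 0.6 -1.  -1.1] w 0.314
side 154 tilt 22.93 x at grip 0.0134 lowest s [0.1641 0.166 ] 0.167
 blade: tilt 22.52 y [0.0002 0.0386] perp 0.0127
 handle n 68 y [0.0098 0.0194]
top 303 tilt 20.11 x at grip 0.0201 lowest s [0.1731 0.1744] 0.175
 blade: tilt 22.36 y [-0.0315  0.0361] perp 0.0189
 handle n 32 y [0.0031 0.0168]
```

View pics/s5.png

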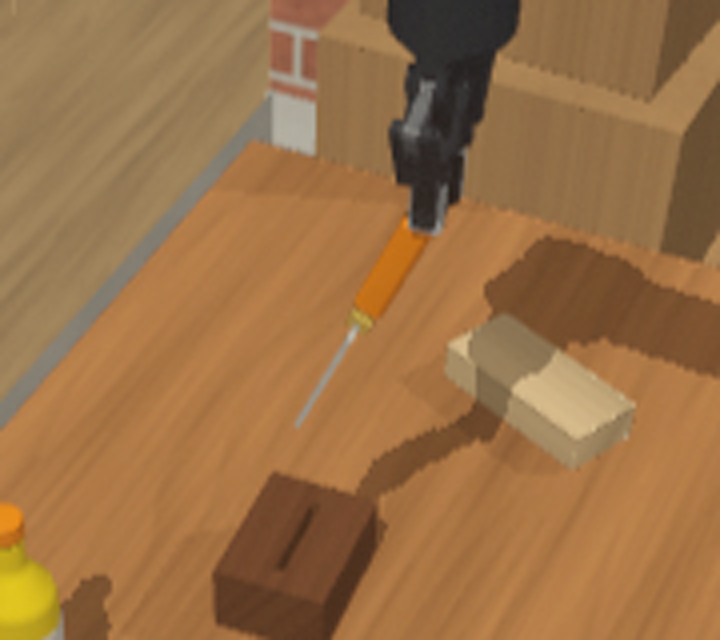

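```bash
python3 - <<'E'
from h import *
for n in('side','top'):
    d=np.load('o%s.npz'%n); x,y,z=d['x'],d['y'],d['z']
    for a in np.arange(-.17,-.03,.015):
        m=(z>=a)&(z<a+.015)
        if m.sum()>2: print(n,m.sum(),'z',z[m].mean().round(4),'x med/min/max',np.median(x[m]).round(4),x[m].min().round(4),x[m].max().round(4),'y',y[m].min().round(3),y[m].max().round(3),'perp@28',np.median(x[m]*np.cos(.4887)+z[m]*np.sin(.4887)).round(4))
c=load('side'); P=cloud(c)
t=load('top'); g=bot.get_obs()['eef_pos']+[0,0,.019]
v,_=cv2.projectPoints(np.array([g,g+[.07,0,-.13]]),t['rvec'],t['tvec'],t['mtx'],None); u0,v0=v[1,0].astype(int); print(v.round(1).tolist())
v,_=cv2.projectPoints(np.array([g]),c['rvec'],c['tvec'],c['mtx'],None);print('side grip px',v.round(1).tolist())
save(cv2.resize(t['frame'][v0-50:v0+60,u0-60:u0+60],None,fx=5,fy=5,interpolation=cv2.INTER_CUBIC),'t5.png');print(u0-60,v0-50)
E
```

```text
side 4 z -0.1457 x med/min/max 0.0752 0.0735 0.0767 y 0.034 0.036 perp@28 -0.002
side 5 z -0.1335 x med/min/max 0.0707 0.0675 0.0733 y 0.035 0.036 perp@28 -0.0006
side 8 z -0.1172 x med/min/max 0.063 0.0597 0.0674 y 0.034 0.039 perp@28 0.0009
side 6 z -0.1014 x med/min/max 0.0564 0.0534 0.0597 y 0.034 0.039 perp@28 0.0023
side 9 z -0.0894 x med/min/max 0.0519 0.0484 0.056 y -0.008 0.037 perp@28 0.0041
side 16 z -0.069 x med/min/max 0.0422 0.0333 0.0484 y 0.015 0.038 perp@28 0.0045
side 37 z -0.0585 x med/min/max 0.0384 0.0265 0.0477 y 0.011 0.033 perp@28 0.0051
side 41 z -0.0426 x med/min/max 0.0322 0.0196 0.0445 y 0.01 0.019 perp@28 0.0081
side 28 z -0.03 x med/min/max 0.0268 0.0154 0.0385 y 0.01 0.019 perp@28 0.0104
top 9 z -0.156 x med/min/max 0.0783 0.0772 0.0789 y -0.026 0.032 perp@28 -0.0041
top 44 z -0.1466 x med/min/max 0.0747 0.0714 0.0782 y -0.034 0.036 perp@28 -0.003
top 53 z -0.1321 x med/min/max 0.0689 0.0643 0.0729 y -0.031 0.036 perp@28 -0.0011
top 47 z -0.1167 x med/min/max 0.0624 0.0571 0.0669 y -0.026 0.036 perp@28 0.0003
top 42 z -0.1016 x med/min/max 0.0565 0.0505 0.0601 y -0.022 0.036 perp@28 0.0019
top 20 z -0.088 x med/min/max 0.051 0.0474 0.0542 y 0.008 0.036 perp@28 0.0033
top 36 z -0.0702 x med/min/max 0.0425 0.0339 0.0497 y -0.005 0.036 perp@28 0.0039
top 21 z -0.0593 x med/min/max 0.0449 0.0272 0.048 y -0.006 0.02 perp@28 0.0102
top 21 z -0.0416 x med/min/max 0.0399 0.0257 0.0445 y 0.001 0.016 perp@28 0.0166
top 10 z -0.031 x med/min/max 0.0359 0.0272 0.0383 y 0.004 0.017 perp@28 0.0167
[[[420.9, 202.5]], [[411.5, 178.8]]]
side grip px [[[368.2, 82.7]]]
351 128
```

View pics/t5.png

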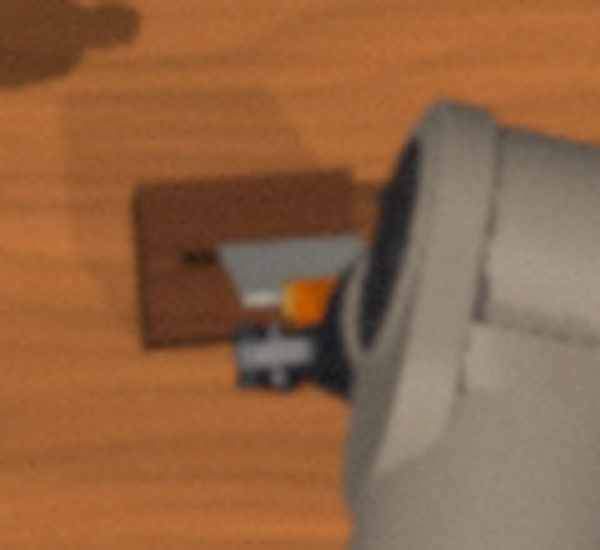

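Measured: the blade leans about 22.5° and its axis passes about 13 mm forward of the grip point, so the handle slipped in the pads during the pivot. The edge is at about grip +0.077 x, -0.153 z. The slot can finish the alignment. I'll yaw to the rack and carry the scraper over at height.

```bash
python3 -m handwheel '-1 0 0 0 2.6;-1 0 0 0 2.6;-1 0 0 0 2.6;-1 0 0 0 2.54;-1 -0.0132 0 -0.0017 0;-1 -0.0264 0 -0.0034 0;-1 -0.0264 0 -0.0034 0;-1 -0.0264 0 -0.0034 0;-1 -0.0264 0 -0.0034 0;-1 -0.0264 0 -0.0034 0' 100
python3 -m handwheel '-1 -0.0264 0 -0.0034 0;-1 -0.0264 0 -0.0034 0;-1 -0.0264 0 -0.0034 0;-1 -0.0264 0 -0.0034 0;-1 -0.0264 0 -0.0034 0;-1 -0.0264 0 -0.0034 0;-1 -0.0264 0 -0.0034 0;-1 -0.0264 0 -0.0034 0;-1 -0.0264 0 -0.0034 0;-1 -0.0264 0 -0.0034 0'
python3 -m handwheel '-1 -0.0132 0 -0.0017 0;-1 0 0 0 0;-1 0 0.014 0 0;-1 0 0.014 0 0;-1 0 0.014 0 0;-1 0 0.014 0 0;-1 0 0.014 0 0;-1 0 0.01 0 0;-1 0 0 0 0;-1 0 0 0 0'
cat > see.py <<'E'
from h import *
S=np.array([.633,.212,.1]); a=np.radians(-7); xr=np.array([np.cos(a),np.sin(a)]); yr=np.array([-xr[1],xr[0]])
def see(pic=None,zmin=.128):
    o=bot.get_obs(); g=o['eef_pos']+[0,0,.019]; gr=np.r_[(g-S)[:2]@xr,(g-S)[:2]@yr,g[2]]; print('grip in rack',gr.round(4))
    for n in('side','top'):
        c=cap(n); q,f=near(c,S,.2,.08); f=f.astype(int)
        x=(q[:,:2]-S[:2])@xr; y=(q[:,:2]-S[:2])@yr; z=q[:,2]
        gray=(f.max(1)-f.min(1)<28)&(f.min(1)>60)
        m=gray&(z<gr[2]-.06)&(x<gr[0]+.12)&(abs(y-gr[1])<.06)&(x>gr[0]+.01)&(z>zmin)
        if m.sum()>8:
            k=np.polyfit(z[m],x[m],1); r=m&(abs(x-np.polyval(k,z))<.008); k=np.polyfit(z[r],x[r],1)
            print(n,'blade',r.sum(),'tilt',np.degrees(np.arctan(-k[0])).round(2),'x at z.13',np.polyval(k,.13).round(4),'z',z[r].min().round(4),z[r].max().round(4),'x',x[r].min().round(4),x[r].max().round(4),'y',np.percentile(y[r],[1,99]).round(4))
    if pic:
        im=load('side')['frame']; save(cv2.resize(im[140:310,190:360],None,fx=3.5,fy=3.5,interpolation=cv2.INTER_CUBIC),pic)
E
python3 - <<'E'
from see import *
goto([.5451,.2218,.2564],-7); see('s6.png')
E
```

```text
t: 7.17
eef_pos: [0.5436, -0.0539, 0.3281]
tool_rot: [0.469, -0.47, 0.53, -0.528]
contact_force: [0.6, 0.3, -0.9]
gripper_width: 0.312
t: 8.0
eef_pos: [0.5415, 0.2116, 0.3281]
tool_rot: [0.468, -0.47, 0.529, -0.529]
contact_force: [0.4, -0.1, -2.2]
gripper_width: 0.309
t: 8.83
eef_pos: [0.5431, 0.2223, 0.2491]
tool_rot: [0.468, -0.469, 0.53, -0.53]
contact_force: [0.2, 0.6, -0.5]
gripper_width: 0.311
t 8.83 tcp [0.5431 0.2223 0.2491] yaw -7.0 turn 0.0 shift now-axes [ 0.0002 -0.0073  0.0021] F [ 0.2  0.6 -0.5] w 0.311
grip in rack [-0.0905 -0.0008  0.2681]
side blade 53 tilt 21.64 x at z.13 -0.0216 z 0.1315 0.207 x -0.0527 -0.0205 y [0.0013 0.036 ]
top blade 159 tilt 21.8 x at z.13 -0.0168 z 0.1281 0.2052 x -0.0472 -0.0161 y [-0.0322  0.0303]
```

View pics/s6.png

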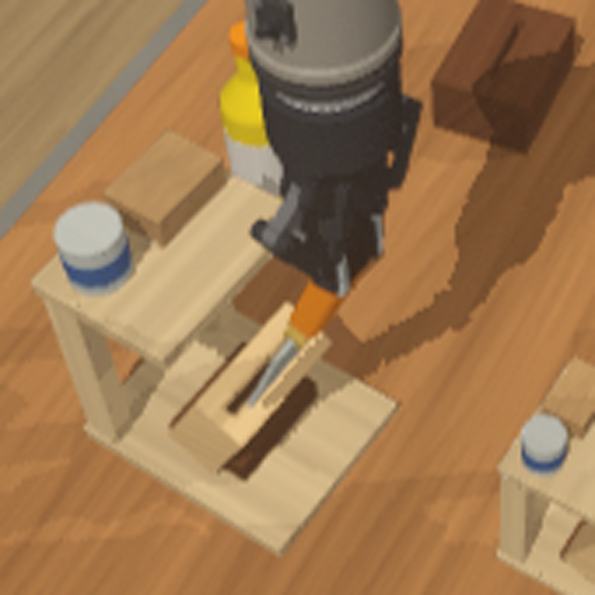

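The blade edge is just above and in front of the mouth (edge near crop (250,400), slot at (235,405)), y centred. I'll bring it into the mouth and about 15 mm down.

```bash
python3 -m handwheel '-1 0 0.003 0.005 0;-1 0 0.003 0.005 0;-1 0 0.004 0.003 0;-1 0 0.004 0.003 0;-1 0 0.005 0 0;-1 0 0 0 0;-1 0 0.004 0.002 0;-1 0 0.004 0.002 0;-1 0 0.004 0.002 0;-1 0 0 0 0' 60
python3 - <<'E'
from see import *
goto([.5451,.2218,.2564],-7); see('s7.png',.115)
E
```

```text
t: 9.77
eef_pos: [0.5652, 0.2201, 0.2175]
tool_rot: [0.468, -0.469, 0.53, -0.529]
contact_force: [-0.2, 0.9, -1.8]
gripper_width: 0.316
t 9.77 tcp [0.5652 0.2201 0.2175] yaw -6.98 turn 0.02 shift now-axes [ 0.0008 -0.0389 -0.0202] F [-0.2  0.9 -1.8] w 0.316
grip in rack [-0.0683 -0.0003  0.2365]
side blade 47 tilt 21.23 x at z.13 -0.0123 z 0.1153 0.1738 x -0.03 -0.004 y [0.0076 0.0363]
top blade 99 tilt 21.81 x at z.13 -0.008 z 0.1156 0.1739 x -0.0256 -0.0014 y [-0.0325  0.0301]
```

View pics/s7.png

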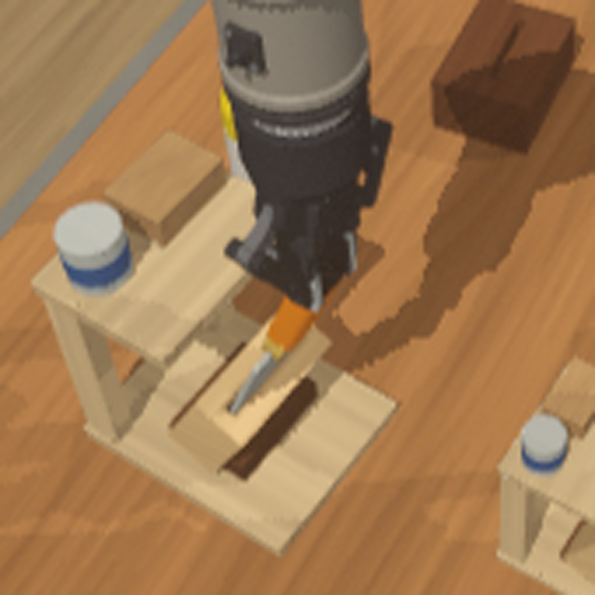

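The blade is in the slot with no contact force. I'll go another 10 mm in, then turn the lean from 22° to 28° about the mouth with a lighter grip.

```bash
python3 -m handwheel '-1 0 0.0045 0.0025 0;-1 0 0.0045 0.0025 0;-1 0 0 0 0;-1 0 0.001 -0.003 0;-1 0 0.0013 -0.003 0;-1 0 0.0014 -0.003 0;-1 0 0.0014 -0.003 0;-1 0 0.0015 -0.003 0;-1 0 0 0 0;-1 0 0 0 0' 30
python3 - <<'E'
from see import *
goto([.5451,.2218,.2564],-7); see(None,.115)
E
```

```text
t: 10.7
eef_pos: [0.5561, 0.2217, 0.2036]
tool_rot: [-0.469, 0.468, -0.529, 0.53]
contact_force: [4.0, -1.1, -0.4]
gripper_width: 0.317
t 10.7 tcp [0.5561 0.2217 0.2036] yaw -6.98 turn 0.02 shift now-axes [ 0.0012 -0.0529 -0.0108] F [ 4.  -1.1 -0.4] w 0.317
grip in rack [-7.750e-02  2.000e-04  2.226e-01]
side blade 20 tilt 25.76 x at z.13 -0.0154 z 0.1165 0.162 x -0.0313 -0.0078 y [0.0201 0.0376]
top blade 108 tilt 25.11 x at z.13 -0.013 z 0.1152 0.1604 x -0.027 -0.0053 y [-0.0317  0.0318]
```

Lean is now about 25.5°, and the slot is aligning it. I'll lead it 35 mm further along the slot axis.

```bash
python3 -m handwheel '-1 0 0 0 0;-1 0 0.0044 0.0024 0;-1 0 0.0044 0.0024 0;-1 0 0.0044 0.0024 0;-1 0 0.0044 0.0023 0;-1 0 0.0044 0.0023 0;-1 0 0.0044 0.0023 0;-1 0 0.0045 0.0023 0;-1 0 0 0 0;-1 0 0 0 0' 50
python3 - <<'E'
from see import *
goto([.5451,.2218,.2564],-7); see('s8.png',.115)
E
```

```text
t: 11.63
eef_pos: [0.5718, 0.2194, 0.1714]
tool_rot: [0.468, -0.469, 0.53, -0.53]
contact_force: [5.7, 0.7, -2.1]
gripper_width: 0.313
t 11.63 tcp [0.5718 0.2194 0.1714] yaw -6.99 turn 0.01 shift now-axes [ 0.0009 -0.085  -0.0268] F [ 5.7  0.7 -2.1] w 0.313
grip in rack [-6.170e-02 -1.000e-04  1.904e-01]
side blade 11 tilt 28.07 x at z.13 -0.0145 z 0.1164 0.1302 x -0.015 -0.0072 y [0.0215 0.0365]
top blade 14 tilt 27.96 x at z.13 -0.012 z 0.1156 0.1291 x -0.0121 -0.0041 y [-0.033  -0.0177]
```

View pics/s8.png

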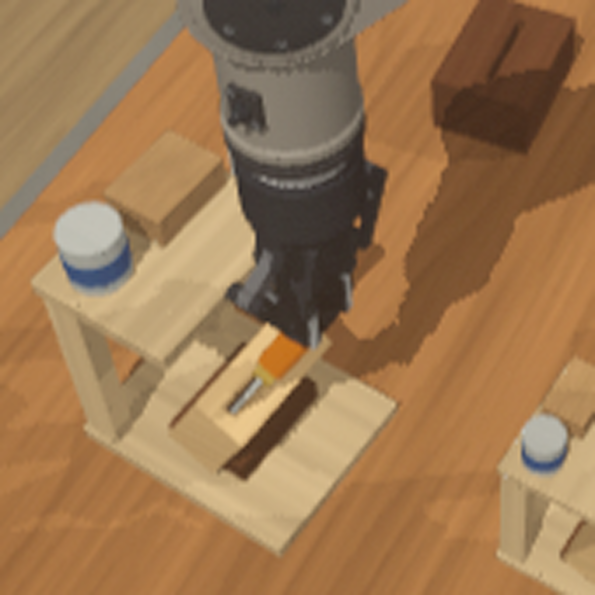

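The scraper is still held, lean 28°, about 20 mm to go. I'll continue.

```bash
python3 -m handwheel '-1 0 0.003 0.0016 0;-1 0 0.003 0.0016 0;-1 0 0.003 0.0016 0;-1 0 0.003 0.0016 0;-1 0 0.002 0.001 0;-1 0 0 0 0;-1 0 0 0 0;-1 0 0 0 0;-1 0 0 0 0;-1 0 0 0 0'
python3 -m handwheel '-1 0 0.001 0.0005 0;-1 0 0.001 0.0005 0;-1 0 0.001 0.0005 0;-1 0 0 0 0;-1 0 0 0 0;-1 0 0 0 0;-1 0 0 0 0;-1 0 0 0 0;-1 0 0 0 0;-1 0 0 0 0'
python3 - <<'E'
from see import *
goto([.5451,.2218,.2564],-7)
see('s9.png',.1)
for n in('side','top'):
    c=load(n); q,f=near(c,S,.2,.1); h=cv2.cvtColor(f[None],cv2.COLOR_RGB2HSV)[0].astype(int)
    o=(h[:,0]>5)&(h[:,0]<19)&(h[:,1]>190)&(h[:,2]>120); x=(q[:,:2]-S[:2])@xr
    m=o&(abs(x)<.08); print(n,m.sum(),'orange z',q[m][:,2].min().round(3),q[m][:,2].max().round(3),'s min',(-.469*x[m]+.883*(q[m][:,2]-.1)).min().round(4),'(home .026)')
E
```

```text
t: 12.57
eef_pos: [0.5781, 0.22, 0.1608]
tool_rot: [0.469, -0.469, 0.53, -0.529]
contact_force: [-7.2, -1.4, 20.7]
gripper_width: 0.312
t: 13.4
eef_pos: [0.5786, 0.2206, 0.1609]
tool_rot: [0.469, -0.469, 0.53, -0.529]
contact_force: [-17.7, -4.1, 41.1]
gripper_width: 0.318
t 13.4 tcp [0.5786 0.2206 0.1609] yaw -6.91 turn 0.09 shift now-axes [ 0.0027 -0.0955 -0.0335] F [-17.7  -4.1  41.1] w 0.318
grip in rack [-0.055   0.0019  0.1799]
side blade 13 tilt 27.96 x at z.13 -0.0143 z 0.1017 0.1196 x -0.0089 0.0 y [0.0204 0.0374]
top blade 16 tilt 25.2 x at z.13 -0.011 z 0.1013 0.1182 x -0.0054 0.0028 y [-0.0312 -0.018 ]
side 84 orange z 0.13 0.255 s min 0.0304 (home .026)
top 61 orange z 0.132 0.189 s min 0.0319 (home .026)
```

The push was met by 45 N straight along the slot axis, so the edge is on the floor or jammed near it. My image estimates say 70±4 mm deep. I'll relieve the push, let go, and measure with the hand clear.

```bash
python3 -m handwheel '-1 0 -0.002 -0.001 0;-1 0 -0.0015 -0.0008 0;-1 0 0 0 0;-1 0 0 0 0;-1 0 0 0 0;-1 0 0 0 0;-1 0 0 0 0;-1 0 0 0 0;-1 0 0 0 0;-1 0 0 0 0'
cat > fin.py <<'E'
from see import *
def meas():
    for n in('side','top'):
        c=cap(n); q,f=near(c,S,.2,.1); h=cv2.cvtColor(f[None],cv2.COLOR_RGB2HSV)[0].astype(int)
        x=(q[:,:2]-S[:2])@xr; y=(q[:,:2]-S[:2])@yr; dz=q[:,2]-.1
        s=-.469*x+.883*dz; p=.883*x+.469*dz
        w=(abs(y)<.06)&(abs(p)<.025)&(s>.008)&(s<.15)
        o=w&(h[:,0]>5)&(h[:,0]<19)&(h[:,1]>190)&(h[:,2]>120)
        print(n,'all',w.sum(),'s 98%,max',np.percentile(s[w],[98,100]).round(4),'(home end .123) orange',o.sum(),'s min',np.percentile(s[o],[0,5]).round(4),'(home .026) y',np.percentile(y[w&(s>.03)],[2,98]).round(4),'p',np.percentile(p[w&(s>.03)],[2,50,98]).round(4))
E
python3 - <<'E'
from fin import *
goto([.5451,.2218,.2564],-7); meas()
E
```

```text
t: 14.33
eef_pos: [0.578, 0.2198, 0.1608]
tool_rot: [0.469, -0.469, 0.53, -0.529]
contact_force: [-5.4, -1.9, 18.3]
gripper_width: 0.316
t 14.33 tcp [0.578  0.2198 0.1608] yaw -6.94 turn 0.06 shift now-axes [ 0.0019 -0.0956 -0.0329] F [-5.4 -1.9 18.3] w 0.316
side all 313 s 98%,max [0.1483 0.1497] (home end .123) orange 85 s min [0.0325 0.0388] (home .026) y [-0.0184  0.0282] p [-0.0078  0.0022  0.0165]
top all 123 s 98%,max [0.0925 0.1322] (home end .123) orange 62 s min [0.0227 0.0322] (home .026) y [-0.0177  0.0099] p [-0.003   0.0128  0.0155]
```

```bash
python3 -m handwheel '-1 0 -0.0015 -0.0008 0;-1 0 0 0 0;1 0 0 0 0;1 0 0 0 0;1 0 0 0 0;1 0 0 0 0;1 0 0 0 0;1 0 0 0 0;1 0 0 0 0;1 0 0 0 0'
python3 -m handwheel '1 0 -0.01 0 0;1 0 -0.02 0 0;1 0 -0.03 0 0;1 0 -0.03 0 0;1 0 -0.03 0 0;1 0 0 -0.03 0;1 0 0 -0.03 0;1 0 0 -0.03 0;1 0 0 -0.03 0;1 0 0 0 0'
python3 - <<'E'
from fin import *
goto([.5451,.2218,.2564],-7); meas()
E
```

```text
t: 15.27
eef_pos: [0.5778, 0.2189, 0.16]
tool_rot: [0.469, -0.469, 0.53, -0.529]
contact_force: [0.1, 0.4, 0.3]
gripper_width: 1.001
t: 16.1
eef_pos: [0.4535, 0.2354, 0.2814]
tool_rot: [0.47, -0.47, 0.528, -0.528]
contact_force: [0.1, 0.4, -0.2]
gripper_width: 1.002
t 16.1 tcp [0.4535 0.2354 0.2814] yaw -6.66 turn 0.34 shift now-axes [0.0028 0.0249 0.0925] F [ 0.1  0.4 -0.2] w 1.002
side all 316 s 98%,max [0.1247 0.1268] (home end .123) orange 133 s min [0.0295 0.0381] (home .026) y [-0.0104  0.0177] p [-0.0196 -0.0067  0.0056]
top all 358 s 98%,max [0.1242 0.1259] (home end .123) orange 162 s min [0.0235 0.0334] (home .026) y [-0.0138  0.0155] p [-0.0177  0.0015  0.0077]
```

The handle end is at s≈0.124 (home 0.123). I'll check the final lean, that it is at rest, and the bystanders, then hand in.

```bash
python3 - <<'E'
from fin import *
def ctr(c,ce,r,z0,z1):
    P=cloud(c).reshape(-1,3); m=(np.hypot(P[:,0]-ce[0],P[:,1]-ce[1])<r)&(P[:,2]>z0)&(P[:,2]<z1); return P[m].mean(0).round(4),m.sum()
for k in range(2):
    c=cap('side'); t=cap('top')
    q,f=near(t,S,.2,.1); x=(q[:,:2]-S[:2])@xr; y=(q[:,:2]-S[:2])@yr; dz=q[:,2]-.1; s=-.469*x+.883*dz; p=.883*x+.469*dz
    w=(abs(y)<.022)&(abs(p)<.03)&(s>.028)&(s<.13); cap_=w&(s>.112)
    print('end cap p mean',p[cap_].mean().round(4),'y',y[cap_].mean().round(4),'lean err rad ~',(p[cap_].mean()/.195).round(3))
    for n,ce,r,a,b in(('bottle',(.767,-.006),.06,.1,.25),('sand',(.405,.03),.05,.02,.05),('hand',(.54,.49),.2,.02,.06),('offcut',(.545,-.455),.12,.025,.05)): print(n,ctr(t,ce,r,a,b),ctr(c,ce,r,a,b))
o=bot.get_obs(); print(o['t'],o['contact_force'].round(1)); bot.hand_in()
E
```

```text
end cap p mean -0.0077 y 0.001 lean err rad ~ -0.04
bottle (array([ 0.7629, -0.0063,  0.1429]), np.int64(421)) (array([0.7615, 0.0045, 0.1411]), np.int64(497))
sand (array([0.4055, 0.0084, 0.0302]), np.int64(404)) (array([0.4023, 0.0126, 0.031 ]), np.int64(406))
hand (array([0.5608, 0.5116, 0.0328]), np.int64(1084)) (array([0.5177, 0.4723, 0.0328]), np.int64(3363))
offcut (array([ 0.545 , -0.4866,  0.0343]), np.int64(1452)) (array([ 0.532 , -0.479 ,  0.0354]), np.int64(655))
end cap p mean -0.0076 y 0.0011 lean err rad ~ -0.039
bottle (array([ 0.763 , -0.0064,  0.1432]), np.int64(415)) (array([0.7615, 0.0045, 0.1409]), np.int64(493))
sand (array([0.4053, 0.0084, 0.0302]), np.int64(402)) (array([0.402 , 0.0127, 0.0311]), np.int64(409))
hand (array([0.5607, 0.512 , 0.0328]), np.int64(1088)) (array([0.5179, 0.4722, 0.0329]), np.int64(3357))
offcut (array([ 0.545 , -0.4865,  0.0344]), np.int64(1460)) (array([ 0.5341, -0.4801,  0.0351]), np.int64(668))
16.4 [ 0.3  0.2 -0.3]
the job is handed in; nothing more can be done
```

The scraper is in the leaning slot of the large rack, and I handed the job in at 16.4 s; no verdict is reported. I pulled it from the drying block and tilted it in the grip against the block's slot lip. I then led it down the rack slot in the gripper until it met about 45 N straight along the slot, let go and backed off.

**Final position:** with the hand clear, the handle end was 124–126 mm above the mouth along the slot (home is 123). The lean is about 0.04 rad off the slot line and y is about 1 mm off. It did not move between two looks, and the tool reads no contact force.

**Bystanders:** the tool's path kept clear of all four. Their positions held steady between the last two looks, but I did not compare them with the start using the same measurement.

**What disagreed or went wrong:**
- The handle slipped about 13 mm or more in the pads during the tilt, so the lean was 22° instead of 28° until the slot straightened it.
- While it was still held, the images put the blade 3–6 mm short of the floor. That is still deeper than the 60 mm needed, and after release it read as home.

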